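Grease the inspection stage through its tilted nipple

ROBOT

A 6-joint arm with a two-finger parallel gripper is mounted at the origin on the work surface. World frame = base frame: x ahead of the robot, y to its left, z up, the work surface at z = 0. Lengths are in m, angles in rad, forces in N, time in s.
With the tool pointing down it reaches from about 0.25 to 0.775 m from the base axis. Payload 4 kg.
Tool frame: the origin (TCP) lies at the very end of the fingers, on their centre line; the grasp point (between the pads) lies 19 mm behind it (robot.hold_point_z is the distance from the TCP to the grasp point, in m); z points along the fingers, y is the line along which they close (so a half turn about z gives the same grasp; the last joint's range is limited). The gripper opens to 94 mm and grips with 3 to 60 N. Pads are 16 mm wide; open, the fingers measure 119 mm over their backs; the gripper's body (75 mm by 177 mm) begins 78 mm behind the grasp point.
Start: joints at [1.136, 0.087, 1.371, -0, 1.684, -0.103], TCP at [0.179, 0.52, 0.177] pointing down, gripper open.
Joint ranges: [-3.1, 3.1], [-0.76, 2.03], [0.27, 2.55], [-1.08, 4.22], [0.17, 2.65], [-2.57, 2.57]. Speed limits (rad/s): [2.79, 2.79, 3.14, 3.14, 3.14, 3.14].

INTERFACE

Orientations are given as [roll, pitch, yaw] about the fixed x, y, z axes, in that order (R = Rz(yaw) Ry(pitch) Rx(roll)).
In Python, from bench import robot gives the robot as it stands.
- The arm moves only by the tool carry_out, never from a script. Its argument "steps" is a list of rows, each a list of 3 entries, a list of its own where there are three numbers: the shift along the tool's x, y, z in m, then the turn about the tool's z in units of 10 degrees (1.0 is 10 degrees), then the closure, from -1 (fully open) to 1 (shut). In form: [[[tx, ty, tz], roll, jaw], ...]. A call has 1 to 10 rows; each row is the pose to reach, as a shift and turn from the pose commanded when the call began, along the tool's axes at that moment; what a row does not reach only later rows make up. A row lasts 1/8 s, in which the tool goes at most 62.5 mm and 10.7 degrees, less where a joint would pass 70% of its speed; a pose out of reach is approached as far as the arm can. A call with a gripper value outside its range is refused whole. The fingers move at their own pace and stop on an object; the grip force is fixed at half the most. Time passes only in rows, so rows that repeat a pose let the fingers close. It gives the time, the measured TCP pose, the force, the opening and the grip force at its end, in the units of the state.
- robot.get_obs(): the state, without advancing time (a new reading comes with each control period).
- robot.snapshot(name): name is "scene" or "top" or "wrist"; returns a dict with "image" (400x640x3 uint8, red, green, blue), "z_map" (400x640 float32, m along the optical axis (not along the pixel's ray), 0 where there is no reading), "mtx" (3x3 intrinsics, pixels), "R" (3x3) and "t" (3): a world point X has camera coordinates R X + t. Camera axes: x right, y down, z forward; pixel columns grow to the right and rows downward; lengths in m; the calibration is good to about 2 mm. A picture is of the moment at which its call begins.
- robot.close_job(): hands the job in; it is judged then, once.
The state is a dict: "time": time; "joint_positions": joint angles; "qvel": joint speeds; "joint_torque": joint torques, N m; "tool_pos": TCP position; "ee_rot": TCP orientation; "wrist_force": force on the tool from outside, world axes, zero at the start; "wrist_torque": the same for the moment, N m; "width": finger opening in m; "finger_force": force on a finger pad.
Only numpy, scipy, OpenCV 4.12 (cv2) and the standard library are available. Lean on these libraries where they do the work, as an engineer would, in place of code of your own. Each camera call takes 0.05 s, during which the arm holds its last target. There are 200 camera calls.

TASK

The linear stage needs lubricating. First pull its vent cap straight up until it clicks open and leave it open; then take the square-bodied grease gun out of its stand, push its coupler squarely onto the tilted nipple until the sprung sleeve snaps down, and keep it pressed there. Finish still gripping the gun and holding the sleeve down against its spring; leave the other things on the bench where they are.

Things in the scene. Friction and masses are not known exactly. Their poses are not given: they have to be found in the camera images.
- stage: Fixed linear stage, screwed down: aluminium base plate 200 x 100 x 12 mm (long side = its x axis), two rails, and a grey carriage 100 x 85 mm (x -20 to +80 mm) whose flat top is 54 mm above the bench. Origin: centre of the underside of the base plate; z up. The nipple is at its -x end, the vent cap on the carriage top at x = +45 mm.
- nipple: Fixed grease nipple, leaning 0.4 rad from vertical towards the stage's -x. Origin on its axis, at (-45, 0, 45) mm in the stage's frame; z points outward along the nipple, y is the stage's y. A brass pin, 12 mm across with a round end, runs from z = 0 to 38 mm, with a dark sleeve round its foot. Below z = 8 mm is a fixed steel boss 40 mm across.
- nipple_tip (a point): Outer end of the brass nipple pin, on its axis, 38 mm from the nipple's origin.
- sleeve (a joint): Travel of the sprung sleeve (34 mm across) round the nipple: 0 at rest, its flat end face at nipple z = 22 mm; 0.010 m fully down (end stop), face at z = 12 mm. It stays put up to about 11 N, then gives way with a snap: 8 N keeps it at 5 mm, 5 N at the end stop. It springs right back when let go.
- vent (a joint): Lift of the vent cap along the vertical: 0 shut, 0.012 m open (end stop). A detent holds it at either end: about 8 N to start it, less as it moves; past the middle (6 mm) it goes on by itself to the open stop.
- vent_top (a point): Centre of the flat top of the vent cap: an upright black round cap 24 mm in diameter and 20 mm tall on a thinner stem; when shut its underside is 6 mm above the carriage top and its top 80 mm above the bench. It rises with the cap.
- gun: Grease gun, loose, 200 to 300 g, 126 mm long, standing nose down in its stand. Origin: centre of the coupler's open mouth at the lower end; z runs up along the gun. Steel coupler to z = 34 mm, neck to 46 mm, square aluminium body 28 x 28 mm (sides along its x and y) from z = 46 to 118 mm, round end knob to 126 mm.
- gun_grip (a point): Point on the gun's axis at z = 85 mm, where the square body is best gripped.
- gun_mouth (a point): Centre of the coupler's mouth (the gun's origin). The mouth is 32 mm across outside, 25 mm inside, tapering over 9 mm to a bore 17 mm wide and 31 mm deep in all; the coupler is 24 mm across above the taper. Pressed home, the mouth's rim bears on the sleeve's end face and the pin is in the bore.
- stand: White plastic block 85 x 85 x 40 mm, fixed, with a round well 38 mm wide and 30 mm deep in which the gun stands (its mouth 10 mm above the bench). Origin: centre of the underside.
- wand: Bystander: slim round black vacuum wand, 18 mm across, 145 mm long, upright in its own white stand, 60 mm square and 40 mm high. Origin: its lower end, z up.
- dish: Bystander: flat round clear dish, 60 mm across, 12 mm high. Origin: centre of the underside.
- wafer_box: Bystander: white box with a clear lid, 100 x 100 x 67 mm. Origin: centre of the underside.
- spanner: Bystander: small steel spanner lying flat, 134 mm long, 6 mm thick. Origin: centre of the underside.
Mind the look-alikes: they are no part of the job. Leave any blue or orange look-alike of the gun alone.

How it is judged:
On the way, in this order (a step that is already met when the one before it is completed fails the run):
1. the vent cap is open, the nipple's sleeve still up (value of joint vent above 0.01 m and value of joint sleeve below 0.002 m), for 0.2 s.
2. the gun is gripped and lifted out of its stand (height (world z) of gun above 0.06 m and contact force between the fingers and gun above 2 N), for 0.2 s.
3. the gun's coupler is squarely on the nipple and the sleeve has snapped down (value of joint sleeve above 0.007 m and angle between the z axis of gun and the z axis of nipple, either way round below 0.14 rad and x of gun in the frame of nipple between -0.006 and 0.006 m and y of gun in the frame of nipple between -0.006 and 0.006 m and z of gun in the frame of nipple below 0.02 m and contact force between gun and stage above 2 N), for 0.3 s.
At the end, for the whole second after the job is handed in: Ends with the gun gripped, its axis within 8 degrees of the nipple and its mouth centred on it within 6 mm, the sleeve held over 7 mm down (of 10) by the gun, the vent cap over 10 mm open (of 12), the robot itself off the stage, all still through the last second (all of step 3 and value of joint vent above 0.01 m and contact force between the fingers and gun above 3 N and contact force between each of the arm, the fingers and stage below 0.5 N and linear speed of gun below 0.02 m/s); the arm keeps its last pose, push and grip.
It fails at once if the sleeve is pushed down while the vent is shut (value of joint sleeve above 0.004 m and value of joint vent below 0.007 m).
It fails at once if a bystander is shifted (distance of any of wand, dish, wafer_box, spanner from where it was at the start of the episode above 0.025 m).
It also fails if it takes over 45 s, if anything falls off the work surface, if the arm or the gripper's body presses on something with over 40 N, if the wrist force passes 120 N, or if a joint passes its speed limit or range.

## Working session

There is one attempt and no reset: what is moved stays moved. The work goes in short steps, Python scripts to look and compute and a tool call to move; the robot and the scene stay as the last step left them, time stands still between calls to the robot, and variables do not carry over. Pictures are saved under pics/ and viewed, at most 10 in all, crops included, and the job is handed in when it is done.

Besides the shell and the picture viewer there is one more tool, called after ">>>" as a command line: name --argument value ..., lists and objects as JSON in quotes. carry_out: Moves the arm, as the interface text tells. Its arguments: {"type":"object","properties":{"steps":{"type":"array","items":{"type":"array"}}},"required":["steps"]}

```bash
mkdir -p pics; python3 - <<'E'
from bench import robot
import cv2,numpy as np
for n in("scene","top"):
    s=robot.snapshot(n); cv2.imwrite(f"pics/{n}0.png",s["image"][:,:,::-1]); np.savez(f"{n}0.npz",**s)
    print(n,s["mtx"],s["R"],s["t"])
print(robot.get_obs())
E
```

```text
scene [[401.04115338   0.         318.38318376]
 [  0.         401.04115338 200.66116684]
 [  0.           0.           1.        ]] [[-0.28790058  0.95752985  0.0158063 ]
 [ 0.5915737   0.19079955 -0.78334928]
 [-0.75309615 -0.21617613 -0.62138078]] [ 0.17231457 -0.29345328  1.39324299]
top [[380.96759702   0.         317.14323256]
 [  0.         380.96759702 195.06584172]
 [  0.           0.           1.        ]] [[-0.01780602 -0.99967177 -0.01842022]
 [-0.98344981  0.02083342 -0.17997898]
 [ 0.18030366  0.01491066 -0.98349797]] [0.00341269 0.61612255 1.08135521]
{'time': 0.1, 'joint_positions': array([ 1.13587779e+00,  8.78886712e-02,  1.37205757e+00,  1.27895704e-05,
        1.68361886e+00, -1.03118650e-01]), 'qvel': array([-0.00043098, -0.00251165, -0.00268121,  0.0007611 , -0.00210718,
       -0.00188047]), 'joint_torque': array([ 1.79206072e-03, -3.41250122e+01, -3.03303301e+01,  7.19632977e-02,
        3.03602626e-02, -8.56782344e-05]), 'tool_pos': array([0.17894059, 0.51950591, 0.17634025]), 'ee_rot': array([-3.13963199e+00, -2.15679792e-04,  2.80979398e+00]), 'wrist_force': array([-0.17952573,  1.47100769,  0.68453319]), 'wrist_torque': array([ 0.0566538 ,  0.00183251, -0.0005702 ]), 'finger_force': 0.0, 'width': 0.0935828388781265}
```

View pics/top0.png

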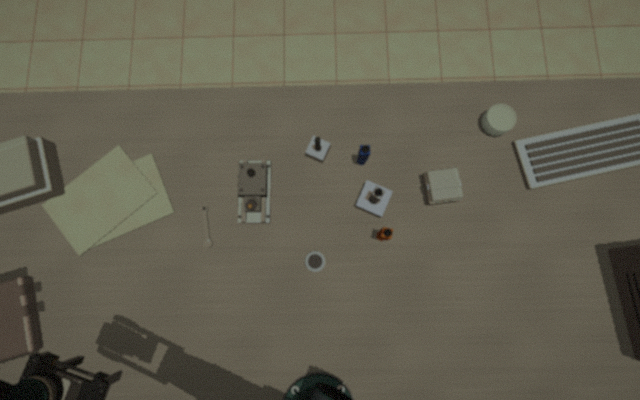

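View pics/scene0.png

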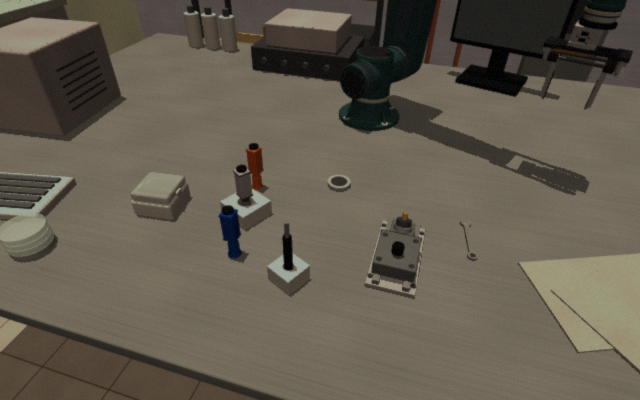

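The top view shows the stage at (253,190), with the vent cap at (250,173) and the nipple at (251,206). The wand is at (318,147), the spanner at (208,227), the dish at (315,261) and the wafer box at (443,186). There are three gun-like things: grey in the white stand (top 376,193; scene 243,185), blue (363,155) and orange (384,234). The grey one fits, because it is aluminium and stands nose down in the white stand.

```bash
cat > h.py <<'E'
import numpy as np,cv2
from bench import robot
def load(n): return dict(np.load(n))
def cloud(s):
    v,u=np.mgrid[0:400,0:640]; z=s["z_map"]; K=s["mtx"]
    c=np.stack([(u-K[0,2])/K[0,0]*z,(v-K[1,2])/K[1,1]*z,z],-1)
    return (c-s["t"])@s["R"]   # R^T(c-t)
def ray(s,px,h):
    px=np.atleast_2d(np.float64(px)); K=s["mtx"]
    d=np.c_[(px-[K[0,2],K[1,2]])/[K[0,0],K[1,1]],np.ones(len(px))]@s["R"]
    o=-s["R"].T@s["t"]; return o+d*((h-o[2])/d[:,2])[:,None]
def proj(s,X):
    c=np.atleast_2d(X)@s["R"].T+s["t"]; p=c@s["mtx"].T; return p[:,:2]/p[:,2:]
E
python3 - <<'E'
from h import *
s=load("top0.npz");c=load("scene0.npz")
print("vent",ray(s,(250,172),.08),"nip",ray(s,(251,206),.08),"gun",ray(s,(379,191),.13),"blue",ray(s,(363,148),.12),"or",ray(s,(388,233),.12))
P=cloud(s)
for nm,(u0,v0,u1,v1),(a,b) in [("stand",(350,175,398,222),(.03,.05)),("gun",(350,175,398,222),(.11,.15)),("base",(230,150,280,230),(.004,.02)),("carr",(230,150,280,230),(.048,.060)),("ventnip",(230,150,280,230),(.066,.1)),("wand",(300,130,335,165),(.1,.2))]:
    q=P[v0:v1,u0:u1].reshape(-1,3); q=q[(q[:,2]>a)&(q[:,2]<b)]
    r=cv2.minAreaRect(np.float32(q[:,:2])) if len(q)>3 else None
    print(nm,len(q),q.mean(0) if len(q) else '',r)
im=c["image"][130:300,190:450]; im=cv2.convertScaleAbs(im,alpha=1.8)
cv2.imwrite("pics/crop1.png",cv2.resize(im[:,:,::-1],None,fx=3,fy=3,interpolation=cv2.INTER_CUBIC))
E
```

```text
vent [[0.68535977 0.18878806 0.08      ]] nip [[0.58334563 0.18443469 0.08      ]] gun [[ 0.61035349 -0.18215459  0.13      ]] blue [[ 0.73896979 -0.14373884  0.12      ]] or [[ 0.49398491 -0.20283576  0.12      ]]
stand 613 [ 0.60285982 -0.17848373  0.0383618 ] ((0.6058863401412964, -0.1801825761795044), (0.08473805338144302, 0.08599705994129181), 64.53166198730469)
gun 111 [ 0.60426133 -0.17898721  0.12958839] ((0.606023371219635, -0.1801316887140274), (0.02778232842683792, 0.02911209501326084), 54.726661682128906)
base 595 [0.60631808 0.17810533 0.01086806] ((0.6528692841529846, 0.18181641399860382), (0.23815342783927917, 0.15418462455272675), 5.294551372528076)
carr 893 [0.66352427 0.18631828 0.0527399 ] ((0.6472886800765991, 0.1878652721643448), (0.08593081682920456, 0.14846377074718475), 89.26968383789062)
ventnip 102 [0.6427615  0.18729143 0.07451502] ((0.6366929411888123, 0.18670469522476196), (0.027181977406144142, 0.11736353486776352), 87.59605407714844)
wand 48 [ 0.76467049 -0.01302007  0.12581742] ((0.7659711837768555, -0.013257751241326332), (0.014894669875502586, 0.014215712435543537), 89.40550994873047)
```

View pics/crop1.png

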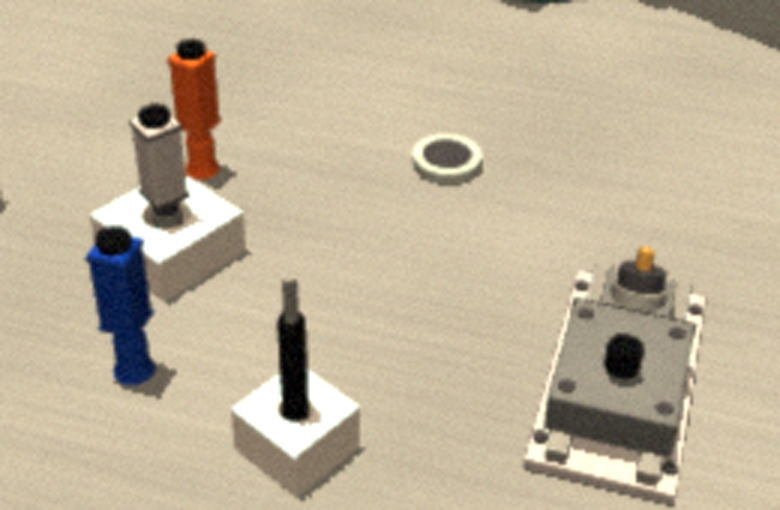

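The crop confirms it: the grey square-bodied gun is at (160,160) in the stand, with blue and orange decoys free-standing beside it. The vent is the black cap at (623,357), with the brass nipple beyond it at (645,265). I'll move above the vent.

```bash
cat >> h.py <<'E'
from scipy.spatial.transform import Rotation as Ro
def togo(p,yaw):
    o=robot.get_obs(); R=Ro.from_euler("xyz",o["ee_rot"])
    d=(yaw-o["ee_rot"][2]+np.pi)%(2*np.pi)-np.pi
    print("tool",o["tool_pos"].round(4),o["ee_rot"].round(4),"shift",(R.inv().apply(np.array(p)-o["tool_pos"])).round(4),"turn",round(-np.degrees(d)/10,3),"t",o["time"])
def snap(n):
    s=robot.snapshot(n); return s
E
python3 -c "
from h import *
togo([.66,.187,.2],3.14)"
```

```text
tool [0.1789 0.5195 0.1763] [-3.1396e+00 -2.0000e-04  2.8098e+00] shift [-0.5631 -0.1577 -0.0235] turn -1.892 t 0.1
```

>>> carry_out --steps '[[[-0.057,-0.016,-0.024],-0.2,-1],[[-0.114,-0.032,-0.024],-0.4,-1],[[-0.171,-0.048,-0.024],-0.6,-1],[[-0.228,-0.064,-0.024],-0.8,-1],[[-0.285,-0.08,-0.024],-1.0,-1],[[-0.342,-0.096,-0.024],-1.2,-1],[[-0.399,-0.112,-0.024],-1.4,-1],[[-0.456,-0.128,-0.024],-1.6,-1],[[-0.513,-0.144,-0.024],-1.8,-1],[[-0.563,-0.158,-0.024],-1.89,-1]]'

```text
time: 1.35
tool_pos: [0.6613, 0.1856, 0.2003]
ee_rot: [-3.141, -0.001, 3.14]
wrist_force: [0.7, 0.9, -0.1]
width: 0.0943
finger_force: 0.0
```

```bash
python3 - <<'E'
from h import *
s=robot.snapshot("wrist"); np.savez("w1.npz",**s); cv2.imwrite("pics/w1.png",cv2.convertScaleAbs(s["image"][:,:,::-1],alpha=1.5))
print(-s["R"].T@s["t"]); togo([.685,.188,.06],3.14)
E
```

```text
[0.57933712 0.18614678 0.40727454]
tool [0.6657 0.1803 0.1979] [-3.1374e+00  1.0000e-04  3.1336e+00] shift [-0.0192  0.0085  0.1379] turn -0.036 t 1.4
```

View pics/w1.png

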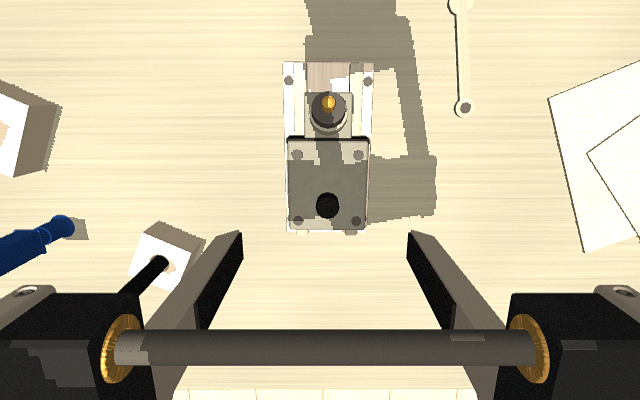

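The wrist view shows the vent cap at (327,206), the brass tip at (329,101), and the carriage edges from (287,138) to (370,138). The wand is at lower left.

```bash
cat > meas.py <<'E'
from h import *
def stage(s):
    hsv=cv2.cvtColor(s["image"],cv2.COLOR_RGB2HSV); P=cloud(s)
    out={}
    ok=(np.abs(P[...,0]-.63)<.12)&(np.abs(P[...,1]-.187)<.06)
    m=ok&(hsv[...,0]>10)&(hsv[...,0]<30)&(hsv[...,1]>130)&(P[...,2]>.06)
    v,u=np.nonzero(m); print("brass px",u.mean(),v.mean(),len(u),P[m].mean(0),P[m].max(0))
    m=ok&(P[...,2]>.07)&(hsv[...,2]<50)&(P[...,0]>.64); v,u=np.nonzero(m)
    (cx,cy),r=cv2.minEnclosingCircle(np.float32(np.c_[u,v])); print("vent px",cx,cy,r,np.median(P[m],0),ray(s,(cx,cy),np.median(P[m][:,2])))
    m=ok&(abs(P[...,2]-.054)<.003)&(P[...,0]>.6); print("carr",cv2.minAreaRect(np.float32(P[m][:,:2])),np.median(P[m][:,2]))
    m=ok&(abs(P[...,2]-.012)<.004); print("base",cv2.minAreaRect(np.float32(P[m][:,:2])))
E
python3 - <<'E'
from meas import *
stage(load("w1.npz"))
for i in range(3):
    robot.snapshot("wrist"); togo([.685,.188,.06],3.14); print(robot.get_obs()["joint_positions"].round(4))
E
```

```text
brass px 324.3629003871876 331.90461105244634 2841 [0.63167489 0.18607116 0.32387806] [0.67529195 0.2376381  0.40727454]
vent px 329.5 397.0 283.5018615722656 [0.65430348 0.19084209 0.29528552] [[0.69825453 0.18815772 0.29528552]]
carr ((0.6610762476921082, 0.18941572308540344), (0.0861990675330162, 0.12056699395179749), 89.95641326904297) 0.053453212088855714
base ((0.6422016024589539, 0.1893046796321869), (0.10013576596975327, 0.1999567747116089), 89.46992492675781)
tool [0.6629 0.1827 0.1978] [-3.1392e+00 -3.1000e-03  3.1336e+00] shift [-0.0225  0.0058  0.1377] turn -0.037 t 1.45
[ 0.1875  0.4051  0.9449 -0.0018  1.7952 -1.3757]
tool [0.661  0.185  0.1986] [-3.1409 -0.0039  3.1359] shift [-0.0245  0.0032  0.1385] turn -0.024 t 1.5
[ 0.1903  0.4024  0.9468  0.      1.7963 -1.3747]
tool [0.66   0.1866 0.1996] [ 3.1416 -0.0032  3.138 ] shift [-0.0255  0.0015  0.1395] turn -0.011 t 1.55
[ 1.9250e-01  4.0020e-01  9.4790e-01  7.0000e-04  1.7966e+00 -1.3746e+00]
```

```bash
sed -i 's/^    ok=.*/    ok=(np.abs(P[...,0]-.63)<.12)\&(np.abs(P[...,1]-.187)<.06)\&(P[...,2]<.1)/' meas.py; python3 - <<'E'
from meas import *
s=robot.snapshot("wrist"); stage(s); np.savez("w2.npz",**s); togo([.687,.188,.061],3.133)
E
```

```text
brass px 327.02139037433153 106.2566844919786 187 [0.58632167 0.18982613 0.07611815] [0.69341675 0.19786629 0.08057504]
vent px 326.3351745605469 207.6977996826172 12.105201721191406 [0.68538853 0.18871029 0.07922952] [[0.68527209 0.18904204 0.07922952]]
carr ((0.6609581708908081, 0.1893978714942932), (0.08614781498908997, 0.12168236821889877), 89.8377456665039) 0.0534399889206562
base ((0.6418113708496094, 0.18941253423690796), (0.10009174048900604, 0.19963911175727844), 89.54338073730469)
tool [0.6594 0.1875 0.2006] [ 3.1412e+00 -1.9000e-03  3.1396e+00] shift [-0.0278  0.0005  0.1395] turn 0.038 t 1.6
```

>>> carry_out --steps '[[[-0.0268,0.001,0.02],0,-1],[[-0.0268,0.001,0.05],0,-1],[[-0.0268,0.001,0.08],0,-0.5],[[-0.0268,0.001,0.105],0,-0.3],[[-0.0268,0.001,0.125],0,-0.3],[[-0.0268,0.001,0.136],0,-0.3],[[-0.0268,0.001,0.138],0,-0.3],[[-0.0268,0.001,0.138],0,1],[[-0.0268,0.001,0.138],0,1],[[-0.0268,0.001,0.138],0,1]]'

```text
time: 2.85
tool_pos: [0.6873, 0.1882, 0.0643]
ee_rot: [3.141, 0.002, 3.139]
wrist_force: [-0.3, -0.1, -0.4]
width: 0.0348
finger_force: 0.0
```

>>> carry_out --steps '[[[0,0,0],0,1],[[0,0,0],0,1],[[0,0,0],0,1],[[0,0,0],0,1]]'

```text
time: 3.35
tool_pos: [0.6868, 0.1882, 0.0633]
ee_rot: [3.142, -0.0, 3.14]
wrist_force: [-0.1, -0.1, 0.7]
width: 0.0006
finger_force: 0.0
```

```bash
python3 - <<'E'
from h import *
s=robot.snapshot("wrist"); np.savez("w3.npz",**s)
a=cv2.convertScaleAbs(s["image"][:,:,::-1],alpha=1.3)
c=robot.snapshot("scene"); b=cv2.resize(cv2.convertScaleAbs(c["image"][180:300,320:480,::-1],alpha=1.8),(533,400))
cv2.imwrite("pics/w3.png",np.hstack([a[100:400,100:500][:300],b[:300,:400]]))
print(proj(s,[.686,.189,.08]))
E
```

```text
[[324.85104237 237.24491311]]
```

View pics/w3.png

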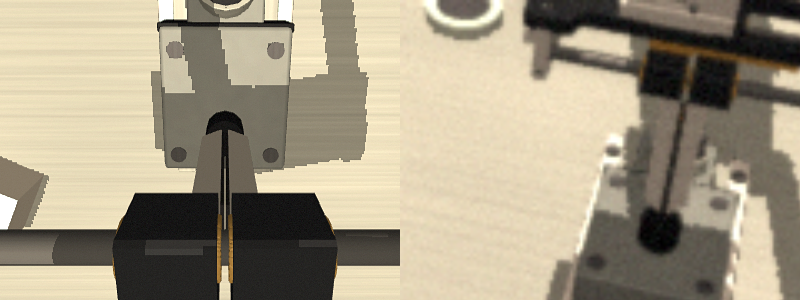

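The picture shows the fingers fully shut, with their tips ending at the cap (left half about (225,130), right half about (657,215)). I'll check the tip height in the depth map.

```bash
python3 - <<'E'
from h import *
s=load("w3.npz"); P=cloud(s)
print(robot.get_obs()["tool_pos"],robot.get_obs()["wrist_force"],robot.hold_point_z)
for v in range(205,300,6): print(v,[tuple((P[v,u]*1000).round().astype(int)) for u in (308,318,324,332)], s["image"][v,324])
c=robot.snapshot("scene"); P=cloud(c); g=(abs(P[...,0]-.687)<.03)&(abs(P[...,1]-.189)<.03)&(P[...,2]>.058)&(P[...,2]<.15)
for lo in np.arange(.058,.14,.008):
    q=P[g&(P[...,2]>lo)&(P[...,2]<lo+.008)]
    if len(q): print(lo.round(3),len(q),q.min(0).round(3),q.max(0).round(3))
E
```

```text
[0.68678068 0.18819977 0.06335683] [-0.1619902  -0.05517003  0.12526202] 0.0188
205 [(np.int64(674), np.int64(178), np.int64(53)), (np.int64(674), np.int64(185), np.int64(55)), (np.int64(674), np.int64(188), np.int64(53)), (np.int64(674), np.int64(194), np.int64(55))] [91 88 77]
211 [(np.int64(678), np.int64(178), np.int64(54)), (np.int64(678), np.int64(184), np.int64(54)), (np.int64(675), np.int64(188), np.int64(64)), (np.int64(678), np.int64(194), np.int64(54))] [16 13 12]
217 [(np.int64(683), np.int64(178), np.int64(53)), (np.int64(676), np.int64(185), np.int64(71)), (np.int64(676), np.int64(188), np.int64(72)), (np.int64(677), np.int64(193), np.int64(70))] [6 7 9]
223 [(np.int64(605), np.int64(189), np.int64(270)), (np.int64(678), np.int64(185), np.int64(78)), (np.int64(677), np.int64(189), np.int64(80)), (np.int64(677), np.int64(193), np.int64(79))] [23 21 21]
229 [(np.int64(681), np.int64(179), np.int64(78)), (np.int64(680), np.int64(185), np.int64(81)), (np.int64(681), np.int64(188), np.int64(80)), (np.int64(681), np.int64(193), np.int64(79))] [17 19 17]
235 [(np.int64(676), n
[... 2070 characters left out ...]
64(195)), (np.int64(677), np.int64(186), np.int64(156)), (np.int64(692), np.int64(189), np.int64(133)), (np.int64(652), np.int64(191), np.int64(195))] [108 102  87]
0.058 22 [0.686 0.177 0.06 ] [0.699 0.2   0.066]
0.066 36 [0.688 0.178 0.066] [0.7   0.2   0.074]
0.074 91 [0.677 0.177 0.074] [0.701 0.2   0.082]
0.082 1 [0.69  0.198 0.082] [0.69  0.198 0.082]
0.09 14 [0.692 0.181 0.092] [0.696 0.195 0.098]
0.098 40 [0.692 0.177 0.098] [0.696 0.2   0.106]
0.106 38 [0.688 0.177 0.106] [0.697 0.201 0.114]
0.114 42 [0.683 0.176 0.114] [0.698 0.201 0.122]
0.122 41 [0.693 0.177 0.122] [0.697 0.201 0.13 ]
0.13 43 [0.692 0.176 0.13 ] [0.697 0.201 0.138]
0.138 48 [0.692 0.176 0.138] [0.698 0.201 0.146]
```

The fingertips show about 28 mm above the reported TCP. I'll check this with the open-finger picture.

```bash
python3 - <<'E'
from h import *
for f,z in(("w2.npz",.2006),("w3.npz",.0633)):
    s=load(f);P=cloud(s); g=(abs(P[...,0]-.67)<.05)&(abs(P[...,1]-.188)<.075)&(P[...,2]>.085)&(P[...,2]<z+.1)
    q=P[g]; print(f,len(q),np.sort(q[:,2])[[0,5,20,100,500]],q[q[:,2]<q[:,2].min()+.01].mean(0), q.min(0),q.max(0))
s=load("w2.npz"); P=cloud(s)
for u in(232,238,243,412,420): print(u,[(v,*P[v,u].round(3)) for v in range(228,290,8)])
print(proj(s,[[.66,.188+.047,.2006],[.66,.188-.047,.2006]]))
c=load("scene0.npz");P=cloud(c);g=(abs(P[...,0]-.179)<.09)&(abs(P[...,1]-.52)<.09)&(P[...,2]>.05);print("start",np.sort(P[g][:,2])[[0,5,20,100]])
E
```

```text
w2.npz 7849 [0.22596522 0.22703394 0.22768259 0.2297108  0.23752409] [0.65541614 0.18617141 0.23199321] [0.64884673 0.12748488 0.22596522] [0.66846376 0.24650592 0.30059928]
w3.npz 3590 [0.09006303 0.09141403 0.09269638 0.09704594 0.10925732] [0.67692315 0.18871095 0.09638475] [0.67547588 0.1759886  0.09006303] [0.69400228 0.20135113 0.16326708]
232 [(228, np.float64(0.738), np.float64(0.069), np.float64(-0.0)), (236, np.float64(0.65), np.float64(0.138), np.float64(0.237)), (244, np.float64(0.652), np.float64(0.139), np.float64(0.243)), (252, np.float64(0.654), np.float64(0.14), np.float64(0.248)), (260, np.float64(0.658), np.float64(0.14), np.float64(0.249)), (268, np.float64(0.661), np.float64(0.14), np.float64(0.25)), (276, np.float64(0.665), np.float64(0.14), np.float64(0.252)), (284, np.float64(0.818), np.float64(0.063), np.float64(0.0))]
238 [(228, np.float64(0.738), np.float64(0.077), np.float64(-0.0)), (236, np.float64(0.651), np.float64(0.14), np.float64(0.233)), (244, np.float64(0.655), np.float64(0.14), np.float64(0.235)), (252, np.float64(0.659), np.float64(0.14), np.floa
[... 1222 characters left out ...]
-0.001)), (284, np.float64(0.819), np.float64(0.304), np.float64(-0.0))]
420 [(228, np.float64(0.739), np.float64(0.309), np.float64(-0.001)), (236, np.float64(0.65), np.float64(0.239), np.float64(0.236)), (244, np.float64(0.649), np.float64(0.235), np.float64(0.248)), (252, np.float64(0.651), np.float64(0.234), np.float64(0.253)), (260, np.float64(0.655), np.float64(0.234), np.float64(0.255)), (268, np.float64(0.659), np.float64(0.234), np.float64(0.256)), (276, np.float64(0.663), np.float64(0.234), np.float64(0.257)), (284, np.float64(0.667), np.float64(0.234), np.float64(0.257))]
[[398.45327276 228.58860032]
 [253.19312622 229.00231824]]
start [0.20554117 0.20779263 0.21296015 0.23010647]
```

The offset is confirmed: the real tips sit 27 mm above the reported TCP, so I'll allow for it. Next I reopen, go 29 mm lower and close.

>>> carry_out --steps '[[[0,0,0],0,-0.2],[[0,0,0],0,-0.2],[[0,0,0],0,-0.2],[[0,0,0],0,-0.2],[[0,0,0.01],0,-0.2],[[0,0,0.02],0,-0.2],[[0,0,0.028],0,-0.2],[[0,0,0.028],0,-0.2],[[0,0,0.028],0,1],[[0,0,0.028],0,1]]'

```text
time: 4.75
tool_pos: [0.6872, 0.1883, 0.0361]
ee_rot: [3.141, 0.001, 3.14]
wrist_force: [-0.3, -0.4, -0.2]
width: 0.0396
finger_force: 0.0
```

>>> carry_out --steps '[[[0,0,0],0,1],[[0,0,0],0,1],[[0,0,0],0,1],[[0,0,0],0,1]]'

```text
time: 5.25
tool_pos: [0.687, 0.1882, 0.0358]
ee_rot: [3.141, 0.001, 3.14]
wrist_force: [-0.1, 0.2, 1.3]
width: 0.0232
finger_force: 30.0
```

Gripped. Now I pull it up 13 mm gently, then see.

>>> carry_out --steps '[[[0,0,-0.003],0,1],[[0,0,-0.006],0,1],[[0,0,-0.009],0,1],[[0,0,-0.0115],0,1],[[0,0,-0.0115],0,1],[[0,0,-0.0115],0,1]]'

```text
time: 6.0
tool_pos: [0.687, 0.1882, 0.0479]
ee_rot: [3.141, 0.001, 3.14]
wrist_force: [0.9, -0.3, 1.3]
width: 0.0229
finger_force: 30.0
```

>>> carry_out --steps '[[[0,0,0],0,-1],[[0,0,0],0,-1],[[0,0,0],0,-1],[[0,0,-0.03],0,-1],[[0,0,-0.08],0,-1],[[0,0,-0.13],0,-1],[[0,0,-0.17],0,-1],[[0,0,-0.17],0,-1]]'

```text
time: 7.0
tool_pos: [0.6886, 0.1886, 0.2226]
ee_rot: [3.14, 0.009, 3.14]
wrist_force: [-0.2, 0.6, 0.3]
width: 0.0936
finger_force: 0.0
```

```bash
python3 - <<'E'
from meas import *
s=robot.snapshot("wrist"); stage(s); s=robot.snapshot("wrist"); stage(s); print(proj(s,[.685,.189,.092]))
togo([.53,-.18,.22],0)
E
```

```text
brass px 324.5730337078652 74.3932584269663 178 [0.58724353 0.18978913 0.07631508] [0.69369355 0.1974011  0.09107249]
vent px 323.6639404296875 175.6311492919922 12.701713562011719 [0.68513658 0.18907158 0.09125488] [[0.68486351 0.18873482 0.09125488]]
carr ((0.6607306003570557, 0.18918192386627197), (0.08607147634029388, 0.12046027928590775), 89.93970489501953) 0.05344413554110639
base ((0.6421951055526733, 0.18932104110717773), (0.10012844204902649, 0.20027117431163788), 89.51778411865234)
brass px 324.86486486486484 76.22702702702702 185 [0.58725841 0.18970277 0.07622007] [0.69618919 0.19892561 0.0913771 ]
vent px 324.5 178.5 12.747649192810059 [0.68517839 0.18873209 0.09127715] [[0.68526028 0.18922938 0.09127715]]
carr ((0.6610889434814453, 0.18936492502689362), (0.08659828454256058, 0.12097340822219849), 89.91492462158203) 0.053428368482837635
base ((0.6417225003242493, 0.1893349587917328), (0.10013356059789658, 0.1995539516210556), 89.53064727783203)
[[324.27281873 178.41745083]]
tool [0.6867 0.1882 0.2164] [ 3.1415e+00 -3.0000e-04  3.1397e+00] shift [ 0.156  -0.3685 -0.0036] turn 17.989 t 7.1
```

The vent cap top now reads 91 mm against 79 mm before, so it is open. I'll go above the gun.

>>> carry_out --steps '[[[0.01,-0.046,-0.004],0.4,-1],[[0.02,-0.092,-0.004],0.9,-1],[[0.03,-0.138,-0.004],1.3,-1],[[0.04,-0.184,-0.004],1.8,-1],[[0.05,-0.23,-0.004],2.2,-1],[[0.06,-0.276,-0.004],2.6,-1],[[0.07,-0.322,-0.004],3.1,-1],[[0.081,-0.368,-0.004],3.5,-1],[[0.081,-0.368,-0.004],3.5,-1],[[0.081,-0.368,-0.004],3.5,-1]]'

```text
time: 8.35
tool_pos: [0.6044, -0.179, 0.2185]
ee_rot: [-3.141, -0.004, 2.529]
wrist_force: [-0.2, 0.5, -0.4]
width: 0.0938
finger_force: 0.0
```

```bash
python3 - <<'E'
from h import *
robot.snapshot("wrist"); s=robot.snapshot("wrist"); np.savez("w4.npz",**s); P=cloud(s)
near=np.hypot(P[...,0]-.606,P[...,1]+.18)<.075
for nm,a,b in(("stand",.035,.045),("bodytop",.122,.131),("knob",.131,.145)):
    m=near&(P[...,2]>a)&(P[...,2]<b); q=P[m]
    if nm!="stand": q=q[np.hypot(*(q[:,:2]-[.606,-.18]).T)<.03]
    print(nm,len(q),cv2.minAreaRect(np.float32(q[:,:2])) if len(q)>4 else '',q.mean(0) if len(q) else '')
print(proj(s,[.606,-.18,.13]))
cv2.imwrite("pics/w4.png",cv2.convertScaleAbs(s["image"][:,:,::-1],alpha=1.2))
togo([.606,-.18,.05],2.53)
E
```

```text
stand 3807 ((0.6074680685997009, -0.17919449508190155), (0.08517245948314667, 0.08567705005407333), 64.61312103271484) [ 0.60159665 -0.1750983   0.03941187]
bodytop 433 ((0.6074761748313904, -0.17905902862548828), (0.02841557189822197, 0.029439743608236313), 54.42686080932617) [ 0.60425552 -0.17723819  0.12630438]
knob 537 ((0.6072443127632141, -0.1788976490497589), (0.023127581924200058, 0.022789664566516876), 13.49030876159668) [ 0.60671561 -0.17870473  0.13524779]
[[323.66057369 194.04427916]]
tool [ 0.605  -0.1782  0.2197] [ 3.1416e+00 -2.2000e-03  2.5307e+00] shift [-0.0022 -0.0009  0.1697] turn 0.004 t 8.45
```

View pics/w4.png

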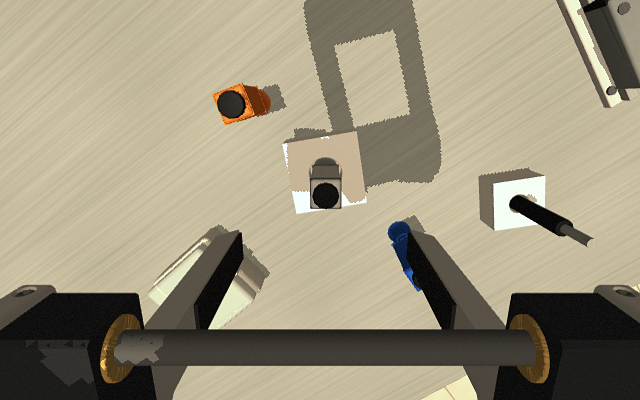

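The gun is at (325,193), square with the fingers, and orange (232,105) and blue (400,232) are clear. I go down and grip it at z = 85 mm.

>>> carry_out --steps '[[[-0.0025,0.0005,0.04],0.06,-1],[[-0.0025,0.0005,0.08],0.06,-1],[[-0.0025,0.0005,0.12],0.06,-1],[[-0.0025,0.0005,0.15],0.06,-0.4],[[-0.0025,0.0005,0.165],0.06,-0.2],[[-0.0025,0.0005,0.17],0.06,-0.2],[[-0.0025,0.0005,0.17],0.06,0],[[-0.0025,0.0005,0.17],0.06,1],[[-0.0025,0.0005,0.17],0.06,1],[[-0.0025,0.0005,0.17],0.06,1]]'

```text
time: 9.7
tool_pos: [0.6078, -0.1808, 0.0515]
ee_rot: [3.141, 0.001, 2.518]
wrist_force: [-0.7, -0.3, 3.1]
width: 0.0283
finger_force: 29.9
```

>>> carry_out --steps '[[[0,0,0],0,1],[[0,0,0],0,1],[[0,0,-0.008],0,1],[[0,0,-0.015],0,1],[[0,0,-0.015],0,1]]'

```text
time: 10.32
tool_pos: [0.6078, -0.1808, 0.0665]
ee_rot: [3.141, 0.001, 2.518]
wrist_force: [0.0, -0.2, -1.7]
width: 0.0277
finger_force: 30.0
```

Gripped and lifted 15 mm. Now I swing the tool along an arc so the well wall pivots the gun 0.4 rad in the grip.

>>> carry_out --steps '[[[0.0085,0,0.0004],0,1],[[0.017,0,0.0017],0,1],[[0.025,0,0.0038],0,1],[[0.033,0,0.0067],0,1],[[0.035,0,0.0075],0,1],[[0.035,0,0.0075],0,1]]'

```text
time: 11.08
tool_pos: [0.5828, -0.1625, 0.0617]
ee_rot: [3.14, 0.012, 2.518]
wrist_force: [4.6, -3.0, 3.5]
width: 0.028
finger_force: 30.0
```

```bash
cat > tilt.py <<'E'
from h import *
# gun in the scene view: fit axis of body points in tool frame
def gun(view="scene",save=None):
    s=robot.snapshot(view); o=robot.get_obs(); R=Ro.from_euler("xyz",o["ee_rot"]).as_matrix()
    P=cloud(s); T=(P-o["tool_pos"])@R   # tool coords
    T[s["z_map"]==0]=9
    if save: cv2.imwrite(save,cv2.convertScaleAbs(s["image"][:,:,::-1],alpha=1.6))
    return s,T,o
E
python3 - <<'E'
from tilt import *
s,T,o=gun("wrist","pics/w5.png"); np.savez("w5.npz",T=T,**s)
print(o["tool_pos"],o["wrist_force"],o["time"])
c=robot.snapshot("scene"); p=proj(c,o["tool_pos"])[0].astype(int); print(p); 
im=cv2.convertScaleAbs(c["image"][p[1]-60:p[1]+60,p[0]-60:p[0]+60,::-1],alpha=1.8)
w=cv2.imread("pics/w5.png")
cv2.imwrite("pics/c5.png",np.hstack([cv2.resize(im,(400,400),interpolation=cv2.INTER_CUBIC),w[:,120:520]]))
E
```

```text
[ 0.58279696 -0.16248247  0.06168876] [ 4.62069253 -3.20197735  2.2275356 ] 11.125
[255 188]
```

View pics/c5.png

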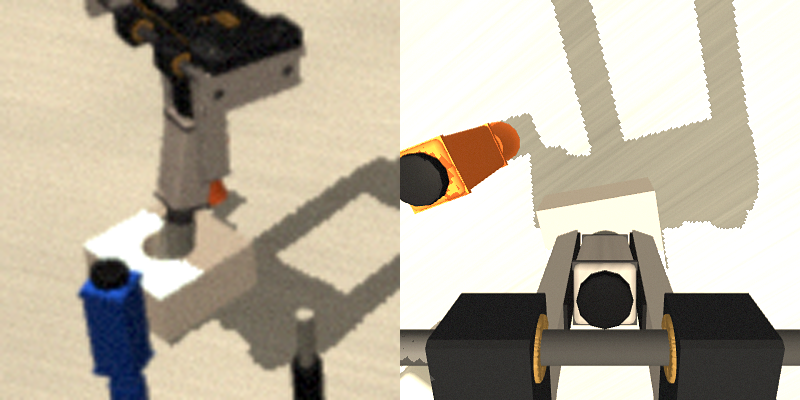

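The picture shows the gun leaning in the grip: knob at (605,298) in the right half, with the coupler's foot caught in the well at (172,240) on the left. I'll measure the tilt from the depth.

```bash
cat >> tilt.py <<'E'
def measure(T,pr=True):
    # region between the fingers, T: tool coords; gun surfaces as seen by the wrist camera
    m=(abs(T[...,1])<.011)&(T[...,0]>-.05)&(T[...,0]<.06)&(T[...,2]>-.13)&(T[...,2]<.06)
    m&=np.pad(np.ones((m.shape[0]-6,m.shape[1]-6),bool),3)
    # local normals from neighbouring points
    du=np.roll(T,-2,1)-np.roll(T,2,1); dv=np.roll(T,-2,0)-np.roll(T,2,0)
    n=np.cross(du,dv); n/=np.linalg.norm(n,axis=-1,keepdims=True)+1e-9; n*=np.where(n[...,2:]>0,-1,1)
    ang=np.arctan2(n[...,0],-n[...,2])   # 0: facing up; pi/2: facing +x
    a=ang[m]; z=T[m][:,2]; x=T[m][:,0]
    if pr:
        for k in range(0,0): pass
        v,u=np.nonzero(m)
        for r in range(v.min(),v.max()+1,5):
            k=v==r
            if k.sum(): print(r,k.sum(),"x %.4f z %.4f ang %.2f"%(np.median(x[k]),np.median(z[k]),np.median(a[k])))
E
python3 - <<'E'
from tilt import *
d=load("w5.npz"); measure(d["T"])
E
```

```text
129 2 x 0.0584 z 0.0596 ang 0.09
184 9 x 0.0152 z 0.0575 ang 1.53
189 28 x 0.0138 z 0.0476 ang 1.54
194 29 x 0.0136 z 0.0342 ang 1.54
199 31 x 0.0132 z 0.0228 ang 1.14
204 30 x 0.0098 z 0.0219 ang -0.04
209 31 x 0.0060 z 0.0222 ang 0.03
214 31 x 0.0023 z 0.0221 ang 0.04
219 31 x -0.0015 z 0.0221 ang -0.06
224 30 x -0.0054 z 0.0222 ang -0.01
229 31 x -0.0094 z 0.0225 ang 0.10
234 35 x -0.0013 z -0.0061 ang -1.26
239 37 x 0.0012 z -0.0198 ang -1.36
244 40 x 0.0043 z -0.0337 ang -1.36
249 43 x 0.0068 z -0.0456 ang -1.36
254 46 x 0.0092 z -0.0562 ang -1.35
259 48 x 0.0111 z -0.0653 ang -1.32
264 50 x 0.0120 z -0.0720 ang 1.25
269 50 x 0.0103 z -0.0733 ang 0.74
274 50 x 0.0103 z -0.0775 ang -0.37
279 50 x 0.0101 z -0.0814 ang 0.32
284 51 x 0.0082 z -0.0821 ang 0.31
289 52 x 0.0062 z -0.0827 ang 0.17
294 53 x 0.0042 z -0.0832 ang 0.16
299 53 x 0.0022 z -0.0837 ang 0.13
304 53 x 0.0001 z -0.0842 ang 0.41
309 52 x -0.0019 z -0.0847 ang 0.12
314 50 x -0.0039 z -0.0852 ang 0.09
319 50 x -0.0061 z -0.0854 ang 0.15
324 49 x -0.0085 z -0.0856 ang -0.91
```

The tilt is 0.22 rad so far, pivoting near the body's upper end. I'll continue the arc.

>>> carry_out --steps '[[[0.005,0,0.001],0,1],[[0.01,0,0.0025],0,1],[[0.015,0,0.0045],0,1],[[0.019,0,0.006],0,1],[[0.019,0,0.006],0,1]]'

```text
time: 11.8
tool_pos: [0.5652, -0.1497, 0.0543]
ee_rot: [3.14, 0.005, 2.518]
wrist_force: [2.8, -1.6, 3.5]
width: 0.0274
finger_force: 30.0
```

```bash
cat >> tilt.py <<'E'
def axis(T):
    """tilt and axis x at tool z=-0.046 from the body's front face, knob top centre"""
    m=(abs(T[...,1])<.010)&(T[...,2]<.0)&(T[...,2]>-.09)&(T[...,0]>-.03)&(T[...,0]<.05)
    q=T[m][:,[2,0]]
    best=None
    rng=np.random.default_rng(0)
    for _ in range(400):
        a,b=q[rng.integers(len(q),size=2)]
        if abs(a[0]-b[0])<.015: continue
        k=(a[1]-b[1])/(a[0]-b[0]); c=a[1]-k*a[0]; i=abs(q[:,1]-k*q[:,0]-c)<.0007
        if abs(k)<1 and (best is None or i.sum()>best.sum()): best=i
    k,c=np.polyfit(q[best,0],q[best,1],1); th=np.arctan(-k)
    print("tilt %.3f axis x at z-.046: %.4f  n %d zrange %s"%(th,k*-.046+c-.014/np.cos(th),best.sum(),np.sort(q[best,0])[[0,-1]]))
    return th,c,k
E
python3 - <<'E'
from tilt import *
axis(load("w5.npz")["T"])
s,T,o=gun("wrist"); np.savez("w6.npz",T=T,**s); print(o["tool_pos"],o["wrist_force"]); axis(T)
E
```

```text
tilt 0.210 axis x at z-.046: -0.0074  n 1201 zrange [-0.07431269 -0.00399923]
[ 0.56483776 -0.1494771   0.05379877] [ 3.53272662 -1.03984623  3.94831526]
tilt -0.575 axis x at z-.046: 0.0084  n 558 zrange [-0.08887722 -0.06909349]
```

```bash
python3 - <<'E'
from tilt import *
measure(load("w6.npz")["T"])
E
```

```text
127 29 x 0.0598 z 0.0544 ang 0.01
132 29 x 0.0561 z 0.0543 ang 0.04
137 29 x 0.0524 z 0.0539 ang -0.11
142 29 x 0.0486 z 0.0541 ang 0.06
147 29 x 0.0448 z 0.0542 ang -0.11
152 29 x 0.0409 z 0.0542 ang 0.06
157 28 x 0.0370 z 0.0543 ang 0.15
162 28 x 0.0331 z 0.0543 ang -0.09
167 27 x 0.0291 z 0.0543 ang -0.02
172 28 x 0.0252 z 0.0543 ang -0.02
177 28 x 0.0211 z 0.0542 ang -0.11
182 28 x 0.0171 z 0.0542 ang 0.07
187 27 x 0.0130 z 0.0544 ang -0.06
192 27 x 0.0089 z 0.0542 ang -0.06
197 27 x 0.0048 z 0.0542 ang 0.00
202 27 x 0.0006 z 0.0542 ang -0.04
207 26 x -0.0038 z 0.0547 ang 0.07
212 28 x -0.0079 z 0.0541 ang 0.90
217 28 x -0.0088 z 0.0447 ang 1.52
222 30 x -0.0089 z 0.0340 ang 1.50
227 30 x -0.0089 z 0.0238 ang 1.47
232 31 x -0.0091 z 0.0148 ang 1.04
237 30 x -0.0126 z 0.0142 ang 0.10
242 31 x -0.0165 z 0.0142 ang -0.07
247 31 x -0.0202 z 0.0141 ang -0.01
252 31 x -0.0243 z 0.0145 ang 0.01
257 31 x -0.0281 z 0.0143 ang 0.00
262 37 x -0.0082 z -0.0320 ang -1.14
267 50 x 0.0090 z -0.0700 ang 1.18
272 50 x 0.0079 z -0.0726 ang 0.15
277 50 x 0.0095 z -0.0798 ang 0.31
282 49 x 0.0080 z -0.0811 ang 0.30
287 49 x 0.0062 z -0.0821 ang 0.45
292 52 x 0.0045 z -0.0831 ang 0.48
297 53 x 0.0026 z -0.0839 ang 0.46
302 54 x 0.0009 z -0.0848 ang 0.55
307 52 x -0.0010 z -0.0856 ang 0.42
312 52 x -0.0027 z -0.0865 ang 0.50
317 50 x -0.0044 z -0.0874 ang 0.19
322 51 x -0.0064 z -0.0879 ang 0.17
327 51 x -0.0086 z -0.0882 ang -0.94
```

The tilt is about 0.42 rad, leaning to tool +x as wanted. I lift straight out and re-measure.

>>> carry_out --steps '[[[0,0,-0.015],0,1],[[0,0,-0.035],0,1],[[0,0,-0.06],0,1],[[0,0,-0.09],0,1],[[0,0,-0.12],0,1],[[0,0,-0.15],0,1],[[0,0,-0.15],0,1],[[0,0,-0.15],0,1],[[0,0,-0.15],0,1]]'

```text
time: 12.98
tool_pos: [0.5621, -0.1485, 0.1994]
ee_rot: [-3.14, -0.006, 2.518]
wrist_force: [0.1, -0.0, -2.6]
width: 0.0276
finger_force: 30.0
```

```bash
cat >> tilt.py <<'E'
def prof(T):
    m=(abs(T[...,1])<.008)&(T[...,2]<.06)&(T[...,2]>-.12)&(T[...,0]>-.09)&(T[...,0]<.05)
    v,u=np.nonzero(m); q=T[m]; last=None
    for r in range(v.min(),v.max()+1,2):
        k=v==r
        if k.sum(): print(r,"x %.1f y %.1f z %.1f"%tuple(np.median(q[k],0)*1000),end=" | ")
E
python3 - <<'E'
from tilt import *
s,T,o=gun("wrist","pics/w7.png"); np.savez("w7.npz",T=T,**s); print(o["tool_pos"],o["wrist_force"],o["ee_rot"],o["finger_force"]); prof(T)
s2,T2,o=gun("scene"); np.savez("s7.npz",T=T2,**s2)
m=(abs(T2[...,1])<.03)&(T2[...,2]<.06)&(T2[...,2]>-.03)&(T2[...,0]>-.1)&(T2[...,0]<.03)
q=T2[m]; print(len(q))
for lo in np.arange(-.03,.06,.006):
    k=(q[:,2]>lo)&(q[:,2]<lo+.006)
    if k.any(): print("%.3f"%lo,k.sum(),q[k].min(0).round(4),q[k].max(0).round(4))
E
```

```text
[ 0.56235901 -0.14865653  0.19990896] [ 1.80386385e-03 -1.57486087e-01 -2.73764763e+00] [-3.14049539 -0.00478482  2.51831688] 29.997600317001343
258 x -38.1 y 0.2 z 35.1 | 260 x -38.5 y 0.5 z 32.5 | 262 x -13.7 y 0.4 z -19.3 | 264 x -0.5 y -0.2 z -47.1 | 266 x 9.6 y 0.0 z -68.5 | 268 x 9.4 y 0.0 z -69.9 | 270 x 8.7 y 0.0 z -70.5 | 272 x 8.3 y 0.3 z -71.5 | 274 x 9.5 y 0.0 z -75.5 | 276 x 10.3 y 0.0 z -78.6 | 278 x 9.8 y 0.0 z -79.3 | 280 x 9.2 y 0.0 z -79.9 | 282 x 8.6 y 0.0 z -80.5 | 284 x 7.7 y 0.0 z -80.6 | 286 x 7.1 y 0.0 z -81.1 | 288 x 6.4 y 0.0 z -81.4 | 290 x 5.8 y 0.0 z -82.0 | 292 x 4.8 y 0.2 z -82.0 | 294 x 4.2 y 0.0 z -82.5 | 296 x 3.5 y 0.0 z -82.9 | 298 x 2.8 y 0.0 z -83.2 | 300 x 2.0 y -0.2 z -83.5 | 302 x 1.4 y 0.0 z -84.0 | 304 x 0.6 y -0.2 z -84.2 | 306 x -0.0 y -0.2 z -84.6 | 308 x -0.8 y -0.2 z -84.9 | 310 x -1.6 y -0.2 z -85.1 | 312 x -2.2 y -0.2 z -85.6 | 314 x -3.0 y -0.2 z -85.8 | 316 x -3.6 y 0.0 z -86.3 | 318 x -4.3 y -0.2 z -86.6 | 320 x -5.1 y 0.1 z -86.9 | 322 x -6.0 y 0.1 z -86.9 | 324 x -6.6 y 0.1 z -87.5 | 326 x -7.4 y -0.2 z -87.5 | 328 x -8.5 y -0.2 z -87.4 | 371
-0.030 62 [-0.0437 -0.0121 -0.03  ] [ 0.0078  0.0184 -0.024 ]
-0.024 45 [-0.0442 -0.0124 -0.0238] [-0.0144  0.0168 -0.0182]
-0.018 29 [-0.0432 -0.0052 -0.0179] [-0.0166  0.0143 -0.0121]
-0.012 33 [-0.0476 -0.0036 -0.012 ] [-0.0177  0.0155 -0.006 ]
-0.006 36 [-0.0526 -0.0053 -0.006 ] [-0.0299  0.0127 -0.0001]
-0.000 32 [-0.0539 -0.0003  0.0001] [-0.0291  0.0126  0.0059]
0.006 33 [-0.0561 -0.005   0.0061] [-0.0352  0.0128  0.0116]
0.012 38 [-0.0628 -0.0062  0.012 ] [-0.0375  0.0132  0.018 ]
0.018 46 [-0.0658 -0.0095  0.018 ] [-0.0363  0.0143  0.024 ]
0.024 15 [-0.0588  0.0086  0.0243] [-0.0412  0.0147  0.0288]
0.030 2 [-0.0465  0.0102  0.0303] [-0.0428  0.0129  0.033 ]
```

View pics/w7.png

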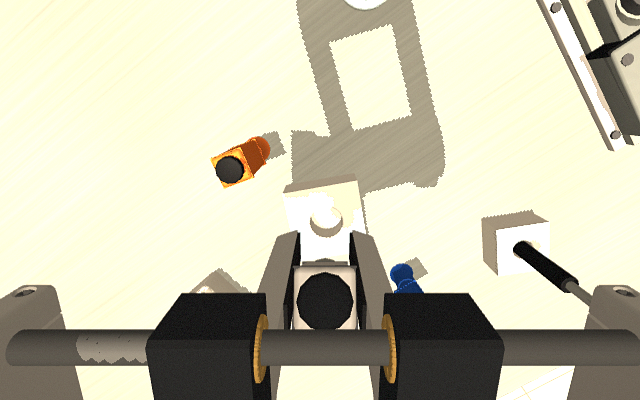

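The gun is out of its stand and gripped, with its knob at (325,300). Tilt is 0.44 rad and the mouth sits at tool (-53, 0, 31) mm. Next it goes to a point above the nipple.

```bash
python3 -c "
from h import *
togo([.521,.19,.18],3.133)"
```

```text
tool [ 0.5627 -0.1488  0.2004] [-3.1407 -0.0037  2.5183] shift [0.2315 0.2508 0.0211] turn -3.522 t 13.075
```

>>> carry_out --steps '[[[0.026,0.028,0],-0.4,1],[[0.052,0.056,0],-0.8,1],[[0.078,0.084,0],-1.2,1],[[0.104,0.112,0],-1.6,1],[[0.13,0.14,0],-2.0,1],[[0.156,0.168,0],-2.4,1],[[0.182,0.196,0.005],-2.8,1],[[0.208,0.224,0.01],-3.2,1],[[0.225,0.243,0.018],-3.45,1],[[0.2315,0.2508,0.021],-3.52,1]]'

```text
time: 14.32
tool_pos: [0.521, 0.1907, 0.1801]
ee_rot: [-3.141, -0.002, 3.135]
wrist_force: [0.7, -0.7, -2.5]
width: 0.0276
finger_force: 30.0
```

>>> carry_out --steps '[[[0,0,0],0,1],[[0,0,0],0,1],[[0,0,0],0,1]]'

```text
time: 14.7
tool_pos: [0.5224, 0.1887, 0.1818]
ee_rot: [3.142, 0.001, 3.131]
wrist_force: [0.2, 0.7, -1.8]
width: 0.0277
finger_force: 30.0
```

```bash
python3 - <<'E'
from tilt import *
s,T,o=gun("wrist"); np.savez("w8.npz",T=T,**s); prof(T)
P=cloud(s); m=(abs(P[...,0]-.58)<.1)&(abs(P[...,1]-.19)<.06)&(abs(P[...,2]-.012)<.004); print("\nbase",cv2.minAreaRect(np.float32(P[m][:,:2])))
hsv=cv2.cvtColor(s["image"],cv2.COLOR_RGB2HSV); m=(hsv[...,0]>10)&(hsv[...,0]<30)&(hsv[...,1]>130)&(P[...,2]>.06)&(P[...,2]<.1)&(abs(P[...,1]-.19)<.04); print("brass",m.sum(),P[m].mean(0) if m.any() else'')
togo([.521,.19,.13],3.133)
t=robot.snapshot("top"); v=cv2.convertScaleAbs(t["image"][150:260,190:320,::-1],alpha=2); c=robot.snapshot("scene"); p=proj(c,[.57,.19,.11])[0].astype(int); v2=cv2.convertScaleAbs(c["image"][p[1]-50:p[1]+50,p[0]-50:p[0]+50,::-1],alpha=1.8)
cv2.imwrite("pics/c8.png",np.hstack([cv2.resize(v2,(400,400),interpolation=2),cv2.convertScaleAbs(s["image"][:,120:520,::-1],alpha=1.2)]))
E
```

```text
258 x -38.6 y 0.6 z 34.5 | 260 x -39.1 y 0.6 z 32.1 | 262 x -14.0 y -0.1 z -20.0 | 264 x -0.7 y -0.1 z -48.0 | 266 x 9.2 y 0.2 z -69.0 | 268 x 9.1 y -0.0 z -70.5 | 270 x 8.6 y -0.0 z -71.4 | 272 x 7.9 y 0.0 z -72.0 | 274 x 9.2 y 0.0 z -76.0 | 276 x 9.9 y 0.0 z -79.0 | 278 x 9.5 y 0.0 z -79.9 | 280 x 8.9 y 0.2 z -80.5 | 282 x 8.2 y 0.0 z -81.0 | 284 x 7.5 y 0.0 z -81.3 | 286 x 6.7 y 0.0 z -81.6 | 288 x 6.0 y 0.0 z -81.9 | 290 x 5.4 y 0.0 z -82.4 | 292 x 4.5 y 0.0 z -82.6 | 294 x 3.8 y 0.0 z -82.9 | 296 x 3.1 y -0.2 z -83.2 | 298 x 2.3 y -0.2 z -83.5 | 300 x 1.8 y -0.2 z -84.1 | 302 x 1.1 y 0.0 z -84.6 | 304 x 0.3 y 0.2 z -84.7 | 306 x -0.5 y -0.2 z -85.0 | 308 x -1.1 y 0.0 z -85.4 | 310 x -1.9 y -0.2 z -85.7 | 312 x -2.6 y -0.2 z -86.1 | 314 x -3.2 y 0.0 z -86.5 | 316 x -4.2 y 0.0 z -86.5 | 318 x -4.7 y 0.0 z -87.1 | 320 x -5.6 y -0.4 z -87.2 | 322 x -6.1 y 0.0 z -87.8 | 324 x -6.9 y 0.0 z -88.0 | 326 x -7.8 y 0.0 z -88.0 | 328 x -8.7 y -0.2 z -88.1 | 
base ((0.5690651535987854, 0.19027335941791534), (0.10002904385328293, 0.05576232448220253), 88.80020141601562)
brass 111 [0.58310574 0.1898059  0.07773073]
tool [0.5224 0.1888 0.1818] [3.1416e+00 7.0000e-04 3.1312e+00] shift [0.0014 0.0012 0.0518] turn -0.01 t 14.75
```

View pics/c8.png

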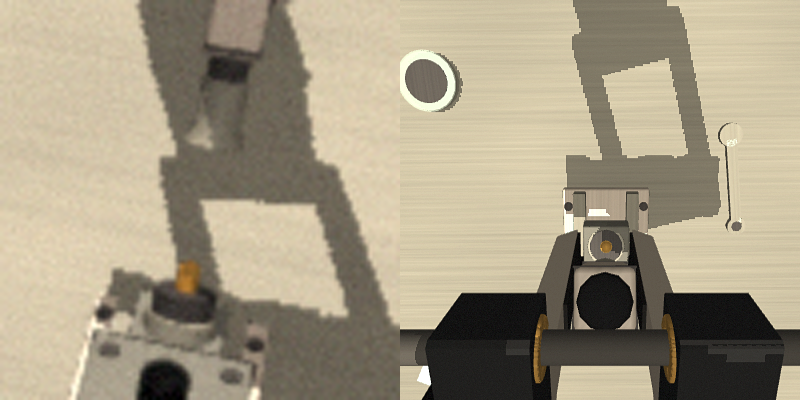

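The brass tip shows at (606,246) in the right half, in line with the gun. In the left half the mouth is above it at about (215,140). I go to the axis, then inwards along it.

>>> carry_out --steps '[[[0.0005,0.0003,0.02],0,1],[[0.0005,0.0003,0.04],0,1],[[0.0005,0.0003,0.051],0,1],[[0.0005,0.0003,0.051],0,1],[[-0.0034,0.0003,0.0602],0,1],[[-0.0073,0.0003,0.0694],0,1],[[-0.0092,0.0003,0.074],0,1],[[-0.0092,0.0003,0.074],0,1],[[-0.0092,0.0003,0.074],0,1]]'

```text
time: 15.98
tool_pos: [0.5314, 0.1899, 0.1076]
ee_rot: [3.141, 0.0, 3.133]
wrist_force: [-0.1, 0.6, -2.1]
width: 0.0276
finger_force: 30.0
```

```bash
python3 - <<'E'
from tilt import *
s,T,o=gun("wrist"); prof(T); print(o["tool_pos"],o["ee_rot"],o["wrist_force"])
togo([.521+.0109,.1898,.1294-.0258],3.133)
E
```

```text
251 x -44.5 y 1.9 z 59.8 | 253 x -43.4 y 0.6 z 53.7 | 255 x -43.1 y 0.2 z 49.3 | 257 x -44.4 y 0.2 z 48.3 | 259 x -39.0 y -0.2 z 34.0 | 261 x -17.9 y 0.3 z -10.6 | 263 x -6.7 y -0.0 z -34.9 | 265 x 8.9 y -0.2 z -67.1 | 267 x 9.0 y 0.0 z -69.1 | 269 x 8.8 y 0.1 z -70.6 | 271 x 8.2 y 0.1 z -71.3 | 273 x 7.8 y 0.1 z -72.3 | 275 x 10.1 y 0.1 z -78.1 | 277 x 9.9 y 0.1 z -79.4 | 279 x 9.4 y 0.3 z -80.2 | 281 x 8.6 y 0.1 z -80.5 | 283 x 7.9 y 0.1 z -80.9 | 285 x 7.2 y 0.1 z -81.2 | 287 x 6.5 y -0.1 z -81.7 | 289 x 5.7 y 0.1 z -81.9 | 291 x 5.1 y -0.1 z -82.4 | 293 x 4.3 y 0.1 z -82.7 | 295 x 3.6 y -0.3 z -83.0 | 297 x 2.8 y -0.1 z -83.2 | 299 x 2.1 y -0.1 z -83.6 | 301 x 1.3 y -0.1 z -83.8 | 303 x 0.6 y 0.1 z -84.2 | 305 x 0.0 y -0.3 z -84.8 | 307 x -0.8 y -0.1 z -84.9 | 309 x -1.4 y -0.3 z -85.5 | 311 x -2.1 y -0.1 z -85.8 | 313 x -2.9 y -0.1 z -86.0 | 315 x -3.7 y -0.1 z -86.2 | 317 x -4.3 y -0.1 z -86.7 | 319 x -5.1 y -0.1 z -86.9 | 321 x -5.9 y -0.1 z -87.2 | 323 x -6.6 y 0.1 z -87.5 | 325 x -7.3 y -0.1 z -87.9 | 327 x -8.0 y -0.1 z -88.2 | [0.53142154 0.18993208 0.1077992 ] [3.14126697e+00 7.37527397e-04 3.13265995e+00] [ 0.09897663 -0.29665811 -2.29327466]
tool [0.5314 0.1899 0.1078] [3.1413e+00 7.0000e-04 3.1327e+00] shift [-0.0005 -0.0001  0.0042] turn -0.002 t 16.025
```

Aligned: the mouth is at n ≈ 34 mm with a lateral offset of about 1 mm. I push on.

>>> carry_out --steps '[[[-0.0016,0,0.0037],0,1],[[-0.0031,0,0.0074],0,1],[[-0.0047,0,0.0111],0,1],[[-0.0062,0,0.0147],0,1],[[-0.007,0,0.0166],0,1],[[-0.007,0,0.0166],0,1]]'

```text
time: 16.77
tool_pos: [0.5376, 0.1898, 0.0924]
ee_rot: [3.141, -0.001, 3.133]
wrist_force: [-4.7, 0.3, 5.5]
width: 0.028
finger_force: 30.0
```

>>> carry_out --steps '[[[-0.0012,0,0.0028],0,1],[[-0.0024,0,0.0056],0,1],[[-0.0036,0,0.0084],0,1],[[-0.0036,0,0.0084],0,1],[[-0.0036,0,0.0084],0,1]]'

```text
time: 17.4
tool_pos: [0.5407, 0.1899, 0.0858]
ee_rot: [3.141, -0.001, 3.133]
wrist_force: [-10.0, -1.3, 15.3]
width: 0.0279
finger_force: 30.0
```

```bash
cat > st.py <<'E'
from tilt import *
s,T,o=gun("wrist"); print(o["time"],o["tool_pos"],o["ee_rot"],o["wrist_force"])
m=(abs(T[...,1])<.008)&(T[...,2]<-.0)&(T[...,2]>-.12)&(T[...,0]>-.04)&(T[...,0]<.05)
v,u=np.nonzero(m); q=T[m]
R=np.array([np.median(q[v==r],0) for r in range(v.min(),v.max()+1) if (v==r).sum()>5])
# knob top line (5 mm from its rims), body front corner = foremost point below knob
i=np.argmin(R[:,2]); k0=R[(R[:,2]<R[:,2].min()+.0095)][1:-3]
p=np.polyfit(k0[:,0],k0[:,2],1); b=R[(R[:,2]>-.068)]
print("knob slope tilt",np.arctan(-p[0]) , "knob rows",k0[[0,-1]].round(4).tolist(),"front",b[:,[0,2]].round(4).tolist())
E
python3 st.py
```

```text
17.45 [0.54067854 0.18988463 0.08582045] [ 3.14125835e+00 -9.12709741e-04  3.13296190e+00] [-9.9629258  -1.24359119 14.51093505]
knob slope tilt -0.4411482570806482 knob rows [[0.0098, -0.0003, -0.0796], [-0.0073, 0.0001, -0.088]] front [[-0.0179, -0.0109], [-0.011, -0.0256], [-0.0049, -0.0387], [0.0003, -0.0498], [0.0091, -0.0677]]
```

Axial force is about 19 N and the gun hasn't slipped in the grip. The mouth is at n ≈ 10–12 mm, so the sleeve is down. I hold for a second and check that it is steady, with a last look.

>>> carry_out --steps '[[[0,0,0],0,1],[[0,0,0],0,1],[[0,0,0],0,1],[[0,0,0],0,1],[[0,0,0],0,1],[[0,0,0],0,1],[[0,0,0],0,1],[[0,0,0],0,1]]'

```text
time: 18.45
tool_pos: [0.5407, 0.1899, 0.0858]
ee_rot: [3.141, -0.001, 3.133]
wrist_force: [-10.4, -1.5, 14.5]
width: 0.0277
finger_force: 30.0
```

```bash
python3 st.py; python3 - <<'E'
from h import *
c=robot.snapshot("scene"); P=cloud(c)
m=(abs(P[...,0]-.685)<.012)&(abs(P[...,1]-.189)<.012)&(P[...,2]>.07)&(P[...,2]<.11); print("vent top",np.percentile(P[m][:,2],95))
p=proj(c,[.6,.19,.08])[0].astype(int); a=cv2.convertScaleAbs(c["image"][p[1]-40:p[1]+40,p[0]-50:p[0]+50,::-1],alpha=2)
cv2.imwrite("pics/end.png",cv2.resize(a,(750,600),interpolation=2))
n=lambda k:np.array([.597,.1897,.045])+k*np.array([-.389,0,.921])
print("mouth at 12 / 22 in view",((proj(c,[n(.012),n(.022),n(.046)])-p+[50,40])*7.5).round())
E
```

```text
18.5 [0.54065066 0.18988612 0.08582338] [ 3.14125751e+00 -9.39437762e-04  3.13292911e+00] [-10.2790626   -1.52445141  14.70328438]
knob slope tilt -0.446352057172475 knob rows [[0.0099, -0.0001, -0.0797], [-0.0072, -0.0001, -0.0881]] front [[-0.0179, -0.011], [-0.011, -0.0258], [-0.0049, -0.0388], [0.0003, -0.0499], [0.0091, -0.0677]]
vent top 0.09349583411721064
mouth at 12 / 22 in view [[369. 347.]
 [376. 315.]
 [391. 236.]]
```

View pics/end.png

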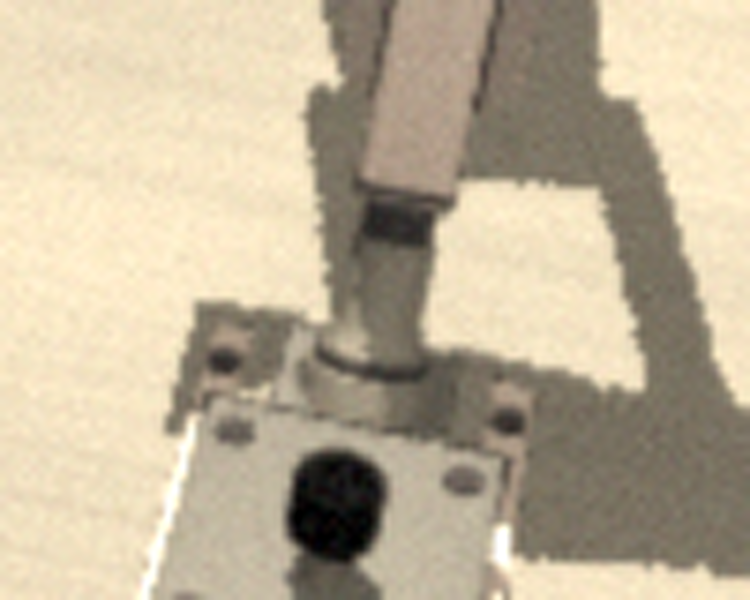

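The picture shows the coupler on the nipple at (370,350), with only a thin dark rim of sleeve left above the boss, so the sleeve is fully down. The vent cap at (335,505) is still open. Everything is steady, so I hand in.

```bash
python3 -c "
from bench import robot
print(robot.close_job())"
```

```text
the job is handed in; nothing more can be done
None
```

The job is handed in, with no verdict returned: the vent cap is open, and the gun is still gripped and pressed onto the nipple at about 19 N, with the sleeve fully down in the last picture and the readings steady.

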